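# Fit the lamp module and hold the light shutter open at the flag

### The arm

A 7-joint arm with a two-finger parallel gripper is mounted at the origin on a cart in front of the work surface, level with it; the furniture and walls round the work are solid. World frame = base frame: x ahead of the robot, y to its left, z up, the work surface at z = 0. Lengths are in mm, angles in degrees, forces in N, time in s.
With the tool pointing down it reaches from about 400 to 900 mm from the base axis. Payload 5.5 kg.
Tool frame: the origin (TCP) lies at the very end of the fingers, on their centre line; the grasp point (between the pads) lies 19 mm behind it; z points along the fingers, x is the direction in which the jaws open and shut, and the axes are right-handed (so a half turn about z gives the same grasp; the last joint's range is limited). The gripper opens to 92 mm and grips with 3 to 60 N. Pads are 19 mm wide; open, the fingers measure 130 mm over their backs; the gripper's body (75 mm by 190 mm) begins 47 mm behind the grasp point.
Start: joints at [78.85, 28.699, -24.465, 88.831, 12.651, 65.22, -12.049], TCP at [287.316, -583.052, 226.729] pointing down, gripper open.
Joint ranges: [-164.97, 164.97], [-17.58, 116.51], [-87.97, 89.64], [11.32, 138.91], [-80.73, 260.73], [10.89, 115.49], [-147.41, 147.41]. Speed limits (degrees/s): [147.25, 147.25, 180, 180, 180, 180, 180].

### API

Orientations are given as [roll, pitch, yaw] about the fixed x, y, z axes, in that order (R = Rz(yaw) Ry(pitch) Rx(roll)).
In Python, from workcell import robot gives the robot as it stands. Calls block until the motion is done:
- robot.goto(position, orientation): joint-space move of the TCP to a pose.
- robot.move_linear(position, rotation=None, feed=150): straight line of the TCP; rotation=None keeps the orientation; feed is the mean speed in mm/s.
- robot.move_joints(angles): joint-space move.
- robot.gripper_to(opening): finger opening in mm; the grip force is fixed at half the most; returns when the fingers have stopped.
- robot.wait(seconds).
- robot.solve_ik(position, orientation): joint angles nearest the present ones, or None.
- robot.get_state(): the state.
- robot.snapshot(name): name is "scene" or "top"; returns a dict with "img" (384x512x3 uint8, blue, green, red), "fov_y" (degrees; the focal length in pixels is half the picture's height over the tangent of half this angle, whatever the lens; pixels are square), "cx", "cy" (the principal point, pixels), "dist_coeffs" ([k1, k2, p1, p2, k3] as OpenCV has them; the pictures are not rectified), "eye" and "rotation" of the camera in the world. Camera axes: x right, y up, looking along -z (the intrinsics and any distortion apply to the point x, -y, -z); pixel columns grow to the right and rows downward; lengths in mm; the calibration is good to about 2 mm. A picture is of the moment at which its call begins. There is no depth.
A pose or a line that the arm cannot do raises robot.MotionError and nothing moves.
- robot.finish_job(): hands the job in, once; it reports no verdict.
The state is a dict: "time_s": time; "q": joint angles; "joint_vel": joint speeds; "joint_torque": joint torques, N m; "tool_pos": TCP position; "ee_rot": TCP orientation; "ft_force": force on the tool from outside, world axes, zero at the start; "torque": the same for the moment, N m; "opening": finger opening in mm.
Only numpy, scipy, OpenCV 4.12 (cv2) and the standard library are available. Lean on these libraries where they do the work, as an engineer would, in place of code of your own. Each camera call takes 0.05 s, during which the arm holds its last target. There are 200 camera calls.

### The job

Plug the finned lamp module into the rectangular socket of the light source and push it fully home. Then pull the spring-loaded shutter handle out until its pointer stands opposite the small flag on the scale arm, and keep holding it there: the program finishes while the gripper still holds the handle at the flag, with the lamp module seated. Do not shift the flag, and leave the canister, the eyepiece and the timer where they are.

Things in the scene. Friction and masses are not known exactly. Their poses are not given: they have to be found in the camera images.
- light_source: Grey box, 120 (x) x 200 (y) x 40 mm high, bolted down; origin at the centre of its underside, x to its back, y to its left, z up. Lamp socket in the top of the right half (-y); round light port (60 mm across, 14 mm high) on the left half; shutter bar and scale arm come out of the front (-x) face, the arm 114 mm long, its top 24 mm up.
- socket (a point): Centre of the mouth of the lamp socket, in the top face of the light source (40 mm above the worktop), axes as the light source. The hole is rectangular, 36 mm along x by 28 mm along y, 22 mm deep, with a small chamfer at the mouth: 1 mm play on each side of the plug.
- lamp_module: Loose module standing upright on its plug, about 120 g: black rectangular plug 34 (x) x 26 (y) x 20 mm high, tapered foot; above it an aluminium head 46 (x) x 36 (y) mm, 20 to 50 mm above the origin, cooling fins on top (to 58 mm). Origin at the centre of the plug's underside, z up. Fully home, the head rests on the box's top, plug 20 mm deep; it fits either way round (half turn).
- shutter_bar: Bar with handle, slides along the box's x, pulls out to -x by up to 65 mm. Grey upright handle 14 (x) x 26 (y) mm, 10 to 84 mm up, on the end of a steel bar (14 to 26 mm up). Origin at worktop level under the handle, 50 mm before the front face when closed; axes as the box. Spring: 3.5 N closed, plus 100 N/m (6 to 9 N at the flag); it springs shut when let go.
- handle (a point): Place to grip the handle: on its centre line, 62 mm above the worktop.
- pointer (a point): Tip of the thin steel pointer that sticks out from the handle's left (+y) side, 33 mm to the left of the handle's centre line and at the same x as it, 28 mm above the worktop.
- mark (a point): Middle, along x, of the index flag's inner edge: a 10 mm wide (along x) aluminium saddle with a tooth, 37 mm high, on the scale arm, which runs parallel to the bar 40 mm to its left; axes as the box. Stiff (10 N), set beforehand 25 to 55 mm in front of the closed pointer. The pointer is at the flag when it stands within the flag's width: same x in the box's frame, +-5 mm.
- canister: Black objective canister, 38 mm across, 60 mm high, loose bystander; origin at the centre of its underside.
- eyepiece: Black spare eyepiece on its end, 34 mm across, 42 mm high, loose bystander; origin at the centre of its underside.
- timer: Flat bench timer, 59 x 72 x 20 mm, loose bystander; origin at the centre of its underside.
Not all that is in view belongs to the job. Leave any orange or red look-alike of the lamp_module alone.

How it is judged (in metres and radians):
On the way, in this order (a step that is already met when the one before it is completed fails the run):
1. the lamp module is fully home in the socket (z of lamp_module in the frame of socket below -0.0175 m and horizontal distance between lamp_module and socket below 0.004 m and angle between lamp_module's own z axis and vertical below 0.08 rad), for 0.2 s.
2. the shutter handle is pulled out until the pointer is at the flag (x of pointer in the frame of mark between -0.005 and 0.005 m and contact force between the fingers and shutter_bar above 2 N), for 0.3 s.
At the end, for the whole second after the job is handed in: Lamp module seated (plug at least 17.5 of 20 mm deep, within 4 mm of centre, upright, let go); the fingers alone hold the shutter handle still (over 2 N) with the pointer within 5 mm of the flag's middle, through the last second (all of step 1 and all of step 2 and linear speed of shutter_bar below 0.01 m/s and contact force between each of lamp_module, timer and shutter_bar below 0.5 N and contact force between the fingers and lamp_module below 0.5 N); the arm keeps its last pose, push and grip.
It fails at once if the flag is shifted by more than 4 mm (distance of mark from where it was at the start of the episode above 0.004 m).
It fails at once if the canister, the eyepiece or the timer is displaced by more than 3 cm (distance of any of canister, eyepiece, timer from where it was at the start of the episode above 0.03 m).
It also fails if it takes over 58 s, if anything falls off the work surface, if the arm or the gripper's body presses on something with over 40 N, if the wrist force passes 120 N, or if a joint passes its speed limit or range.

## Working session

There is one attempt and no reset: what is moved stays moved. The work goes in short steps, each a Python script; the robot and the scene stay as the last script left them, time stands still between calls to the robot, and variables do not carry over. Pictures are saved under pics/ and viewed, about 8 in all and at most 12, crops included, and the job is handed in when it is done.

```bash
mkdir -p pics; ls; python3 - <<'E'
from workcell import robot
import cv2,numpy as np
for n in("scene","top"):
    s=robot.snapshot(n); cv2.imwrite(f"pics/{n}0.png",s["img"])
    print(n,{k:v for k,v in s.items() if k!="img"})
a=cv2.imread("pics/scene0.png");b=cv2.imread("pics/top0.png")
cv2.imwrite("pics/s0.png",cv2.resize(a,(800,600),interpolation=2));cv2.imwrite("pics/t0.png",cv2.resize(b,(800,600),interpolation=2))
print(robot.get_state())
E
```

```text
pics
scene {'fov_y': 55.02891453486434, 'cx': 256.0584964565592, 'cy': 190.06605009131914, 'dist_coeffs': array([-0.08651933,  0.        ,  0.        ,  0.        ,  0.        ]), 'eye': array([ 214.46066665, -850.38968523,  597.02774398]), 'rotation': array([ 56.16323559,   0.59501263, -26.78138892])}
top {'fov_y': 44.649810458431496, 'cx': 258.00761089624785, 'cy': 186.70656489384356, 'dist_coeffs': array([0.05334532, 0.        , 0.        , 0.        , 0.        ]), 'eye': array([ 459.33519686, -161.84713668, 1175.41843085]), 'rotation': array([  4.18595267,  -0.95757566, -88.61723313])}
{'time_s': 0.1, 'q': array([ 78.84811823,  28.75005228, -24.45650535,  88.88741828,
        12.6527944 ,  65.21935806, -12.04659596]), 'joint_vel': array([-0.01363497, -0.02901088,  0.02982829, -0.27998102, -0.10407424,
        0.03019746,  0.04109937]), 'joint_torque': array([-1.06855383e-02, -5.67876720e+01, -5.83808362e+00, -2.79917872e+01,
       -6.89640013e-02,  2.40389822e-02,  4.86806653e-05]), 'tool_pos': array([ 286.99825615, -582.48408939,  225.75376325]), 'ee_rot': array([-1.79996817e+02,  1.02798262e-01, -6.37592638e+01]), 'ft_force': array([-0.85778181, -0.54320038,  0.41370158]), 'torque': array([ 0.03431588,  0.03669648, -0.00226638]), 'opening': 91.8510442572508}
```

View pics/s0.png

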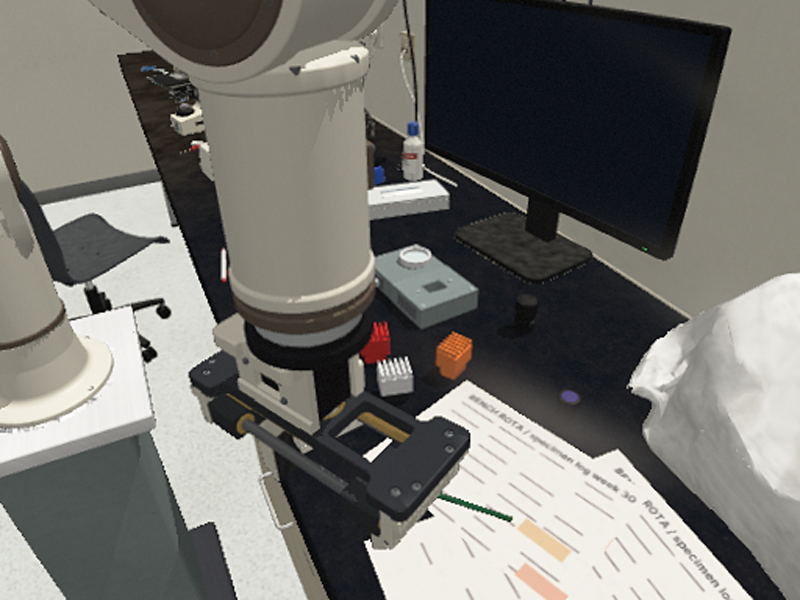

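View pics/t0.png

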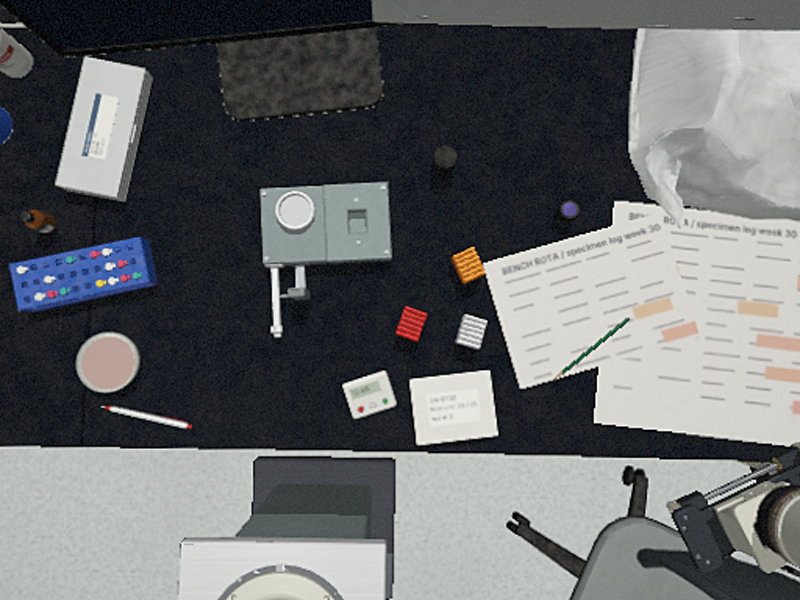

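Scene: the light source is at top-view (326,222)/800 px, white lamp at (472,331), red and orange look-alikes beside it, timer at (369,394). Next are enlarged crops.

```bash
python3 - <<'E'
import cv2,numpy as np
b=cv2.imread("pics/top0.png")
# orig px crops: box x160-255,y110-220 ; lamp 280-320,195-230
c1=cv2.resize(b[112:220,160:256],None,fx=5.5,fy=5.5,interpolation=2)
c2=cv2.resize(b[190:235,280:316],None,fx=5.5,fy=5.5,interpolation=2)
o=np.zeros((c1.shape[0],c1.shape[1]+c2.shape[1],3),np.uint8);o[:c1.shape[0],:c1.shape[1]]=c1;o[:c2.shape[0],c1.shape[1]:]=c2
a=cv2.imread("pics/scene0.png")
print(o.shape);cv2.imwrite("pics/c1.png",o)
E
```

```text
(594, 726, 3)
```

View pics/c1.png

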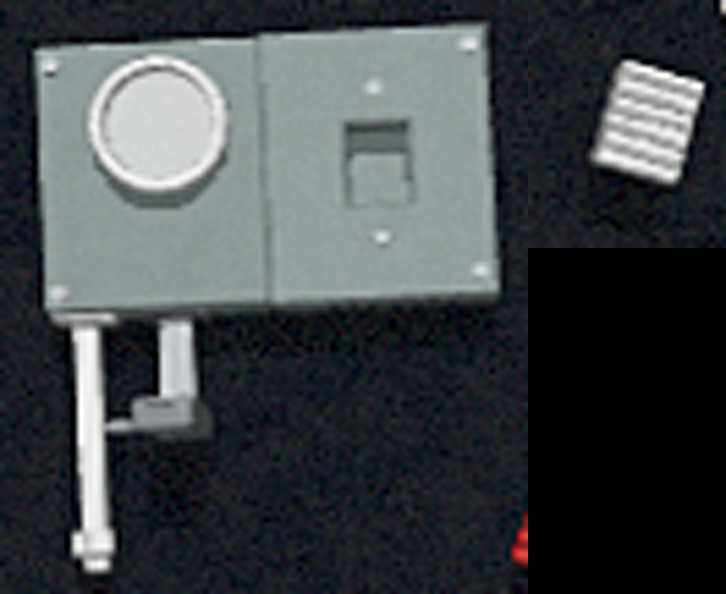

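Enlarged crop: box top corners (36,48), (487,23), (498,295), (47,315); socket about (379,162); pointer y≈427; flag (93,547); fin-top corners of the lamp clear.

```bash
cat > h.py <<'E'
import cv2,numpy as np
from scipy.spatial.transform import Rotation as R
def cam(s):
    h,w=s["img"].shape[:2];f=h/2/np.tan(np.radians(s["fov_y"]/2))
    K=np.array([[f,0,s["cx"]],[0,f,s["cy"]],[0,0,1]])
    return K,np.array(s["dist_coeffs"]),np.array(s["eye"]),R.from_euler("xyz",s["rotation"],degrees=True).as_matrix()
def w(s,px,z):
    K,d,e,M=cam(s);u=cv2.undistortPoints(np.array(px,float).reshape(-1,1,2),K,d)[:,0]
    r=np.c_[u[:,0],-u[:,1],-np.ones(len(u))]@M.T
    return e+r*((z-e[2])/r[:,2])[:,None]
def proj(s,P):
    K,d,e,M=cam(s);q=(np.atleast_2d(P)-e)@M*[1,-1,-1]
    return cv2.projectPoints(q,np.zeros(3),np.zeros(3),K,d)[0][:,0]
E
python3 - <<'E'
from h import *
from workcell import robot
s=robot.snapshot("top")
c=lambda p,ox,oy:(np.array(p,float)+.5)/5.5-.5+[ox,oy]
B=w(s,c([(36,48),(487,23),(498,295),(47,315)],160,112),40); print("box",B,B.mean(0))
yd=B[0]-B[1]+B[3]-B[2]; xd=B[0]-B[3]+B[1]-B[2]
print("yaw",np.degrees(np.arctan2(yd[1],yd[0]))-90,np.degrees(np.arctan2(xd[1],xd[0])),np.linalg.norm(yd)/2,np.linalg.norm(xd)/2)
yaw=np.radians(.5*(np.degrees(np.arctan2(yd[1],yd[0]))-90+np.degrees(np.arctan2(xd[1],xd[0]))))
S=w(s,c([(344,122),(410,120),(414,204),(347,208)],160,112),40);print("sock",S.mean(0))
bc=B.mean(0);X=np.array([np.cos(yaw),np.sin(yaw),0]);Y=np.array([-X[1],X[0],0])
loc=lambda P:np.c_[(P-bc)@X,(P-bc)@Y]
print("sock local",loc(S.mean(0)[None]))
print("flag local",loc(w(s,c([(113,532),(113,558),(73,545)],160,112),37)))
print("armend",loc(w(s,c([(97,572)],160,112),24)))
print("pointer",loc(w(s,c([(108,427)],160,112),28)))
print("handle top",loc(w(s,c([(135,397),(192,397),(192,423),(135,425)],160,112),84)))
L=w(s,c([(94,60),(177,85),(152,185),(67,160)],280,190),58);print("lamp",L,L.mean(0))
for a,b in((1,0),(2,3),(3,0),(2,1)):
    v=L[b]-L[a];print(np.degrees(np.arctan2(v[1],v[0])),np.linalg.norm(v))
v=proj(s,[[0,0,0]]);print(v)
E
```

```text
box [[ 699.88695174   49.69231717   40.        ]
 [ 717.07565866 -150.32954511   40.        ]
 [ 594.97933853 -158.3231651    40.        ]
 [ 580.79196421   40.51077349   40.        ]] [648.18347828 -54.61240489  40.        ]
yaw 4.497922594398901 4.0731405413826085 200.04400038536022 120.90102680711281
sock [ 652.45013366 -103.79043455   40.        ]
sock local [[  0.57980359 -49.35936362]]
flag local [[-157.18149807   75.0766369 ]
 [-168.60773516   75.50710133]
 [-162.00030619   92.77328512]]
armend [[-174.14117133   84.73187944]]
pointer [[-110.06783122   76.83544232]]
handle top [[-102.09913271   56.69213927]
 [-103.28385071   32.64944617]
 [-114.3363008    33.10060205]
 [-113.99353699   57.15850426]]
lamp [[ 510.80686817 -271.90372669   58.        ]
 [ 500.83844185 -308.21376673   58.        ]
 [ 457.22401231 -298.01922498   58.        ]
 [ 467.11561961 -260.94947292   58.        ]] [ 483.99623548 -284.77154783   58.        ]
74.64844844410912 37.65353277798192
75.05943443087816 38.36678789057917
-14.075043384571142 45.04354422508684
-13.156248306645617 44.79003399266663
[[177.70011061 411.83679711]]
```

```bash
python3 - <<'E'
from h import *
from workcell import robot
bx=np.array([648.2,-54.6]);t=np.radians(4.3);X=np.array([np.cos(t),np.sin(t)]);Y=np.array([-X[1],X[0]])
g=lambda a,b,z:[*(bx+a*X+b*Y),z]
for n,p,ys in(("lampx",[484,-284.8,24],(-14.4,165.6)),("lampy",[484,-284.8,24],(75.6,-104.4)),("sock",g(0,-49.7,44),(94.3,-85.7)),("sockhi",g(0,-49.7,110),(94.3,-85.7)),("h",g(-110,45,43),(4.3,-175.7)),("hp",g(-163,45,43),(4.3,-175.7)),("hhi",g(-110,45,150),(4.3,-175.7))):
    for y in ys:
        q=robot.solve_ik(p,[180,0,y]);print(n,y,np.round(p),None if q is None else np.round(q))
E
```

```text
lampx -14.4 [ 484. -285.   24.] [ 52.  38. -32. 109.  29.  41. -11.]
lampx 165.6 [ 484. -285.   24.] [ -22.   69.   77.  111.  -74.   71. -110.]
lampy 75.6 [ 484. -285.   24.] [ 64.  44. -48. 109.  44.  48.  68.]
lampy -104.4 [ 484. -285.   24.] [ 42.  35. -18. 109.  17.  38. -91.]
sock 94.3 [ 652. -104.   44.] [ 42.  53. -54.  93.  49.  60.  67.]
sock -85.7 [ 652. -104.   44.] [ 25.  43. -27.  94.  24.  49. -97.]
sockhi 94.3 [ 652. -104.  110.] [ 44.  48. -57.  92.  44.  65.  70.]
sockhi -85.7 [ 652. -104.  110.] [ 28.  38. -30.  92.  22.  55. -95.]
h 4.3 [535. -18.  43.] [ 36.  40. -48. 112.  41.  47. -30.]
h -175.7 [535. -18.  43.] [ -40.   42.   52.  114.  -46.   47. -137.]
hp 4.3 [482. -22.  43.] [ 37.  34. -46. 119.  38.  42. -29.]
hp -175.7 [482. -22.  43.] [ -32.   32.   39.  121.  -33.   38. -146.]
hhi 4.3 [535. -18. 150.] [ 41.  30. -53. 109.  29.  56. -22.]
hhi -175.7 [535. -18. 150.] [ -46.   32.   59.  111.  -34.   56. -146.]
```

```bash
python3 - <<'E'
from h import *
from workcell import robot
L=[484,-284.8]
def st(m):
    s=robot.get_state();print(m,round(s["time_s"],2),np.round(s["tool_pos"],1),np.round(s["ee_rot"],1),np.round(s["ft_force"],1),round(s["opening"],1))
robot.goto([*L,130],[180,0,-14.4]);robot.gripper_to(72)
robot.move_linear([*L,25]);st("down")
robot.gripper_to(30);st("closed x")
robot.gripper_to(64)
robot.move_linear([*L,85]);robot.goto([*L,85],[180,0,-104.4]);robot.move_linear([*L,25]);st("down2")
s=robot.snapshot("scene");cv2.imwrite("pics/g.png",s["img"])
robot.gripper_to(25);st("closed y")
robot.move_linear([*L,120]);st("up")
i=robot.snapshot("scene")["img"];p=proj(s,[484,-285,100])[0].astype(int);print(p)
c=i[max(p[1]-90,0):p[1]+90,max(p[0]-120,0):p[0]+120];cv2.imwrite("pics/g1.png",cv2.resize(c,None,fx=3,fy=3,interpolation=2))
E
```

```text
down 2.95 [ 484.8 -284.9   25.6] [ 1.80e+02 -1.00e-01 -1.44e+01] [0.  0.4 0.2] 71.9
closed x 3.49 [ 484.2 -285.1   25.5] [180.   -0.  -14.4] [-0.4  0.2  4.8] 46.0
down2 6.36 [ 484.  -284.7   24.9] [ 180.     0.  -104.4] [-0.   0.1 -0.5] 64.2
closed y 6.97 [ 484.3 -285.    25.4] [-180.    -0.  -104.4] [-1.1 -0.4  3.1] 35.6
up 7.76 [ 483.2 -284.5  119.1] [ 179.9    0.  -104.4] [ 0.6 -0.1 -1.9] 35.7
[251 219]
```

View pics/g1.png

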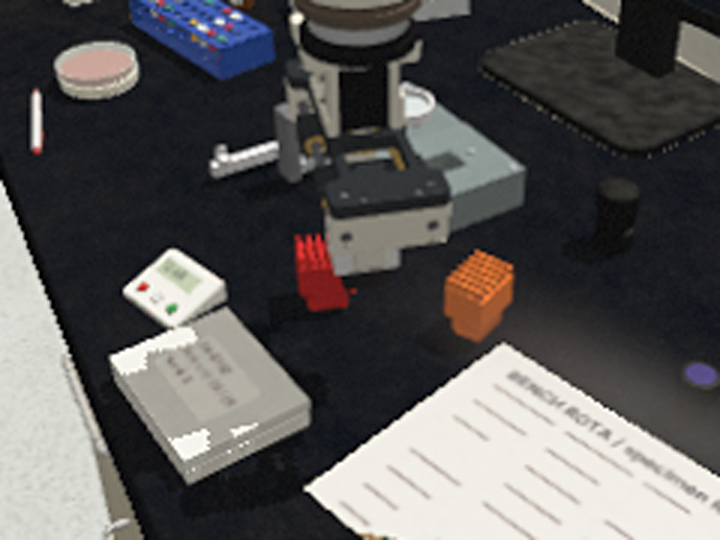

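The lamp is held between the fingers (35.7 mm opening), with its plug hidden behind the gripper. Next: a force-monitored insertion, searching if it catches.

```bash
python3 - <<'E'
from h import *
from workcell import robot
O=[180,0,-85.7];c=np.array([652.2,-104.1])
robot.goto([483.5,-284.5,150],[180,0,-104.4]);robot.goto([*c,110],O);robot.move_linear([*c,70],feed=80);robot.wait(.3)
f0=robot.get_state()["ft_force"]
s=robot.snapshot("scene");p=proj(s,[*c,60])[0].astype(int)
cv2.imwrite("pics/i1.png",cv2.resize(s["img"][p[1]-60:p[1]+60,p[0]-80:p[0]+80],None,fx=5,fy=5,interpolation=2))
t=np.radians(4.3);X=np.array([np.cos(t),np.sin(t)]);Y=np.array([-X[1],X[0]])
def go(d):
    q=c+d[0]*X+d[1]*Y
    for z in np.arange(67,43.9,-1.5):
        robot.move_linear([*q,z],feed=40);a=robot.get_state();f=a["ft_force"]-f0
        if f[2]>15: break
    print(d,z,np.round(a["tool_pos"],1),np.round(f,1),round(a["time_s"],1));return z<50
for d in[(0,0),(0,1.5),(0,-1.5),(1.5,0),(-1.5,0)]:
    if go(d): break
    q=c+np.array(d)@[X,Y]; robot.move_linear([*q,68],feed=60)
E
```

```text
(0, 0) 44.5 [ 652.3 -103.8   45.4] [-2.1  2.7  6.4] 14.0
```

View pics/i1.png

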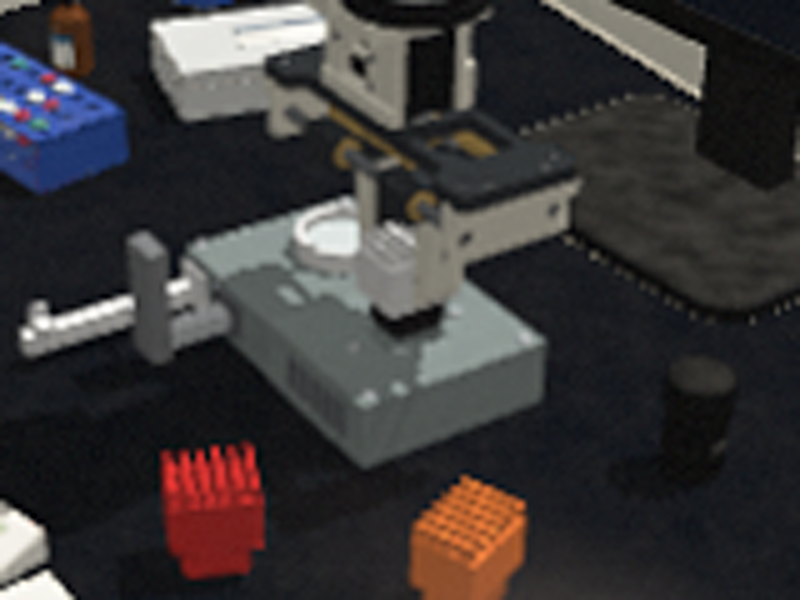

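The picture shows the plug over the socket; it then went in at the first try down to z=45.4 (home ≈45). Now a final press, release, look.

```bash
python3 - <<'E'
from h import *
from workcell import robot
p=robot.get_state()["tool_pos"];c=[652.2,-104.1]
for z in(44,43,42):
    robot.move_linear([*c,z],feed=40);robot.wait(.15);a=robot.get_state();print(np.round(a["tool_pos"],1),np.round(a["ft_force"],1))
    if a["ft_force"][2]>20:break
robot.gripper_to(60);robot.move_linear([*c,150],feed=200)
t=np.radians(4.3);X=np.array([np.cos(t),np.sin(t)]);Y=np.array([-X[1],X[0]])
h=np.array([648.2,-54.6])-109.5*X+45*Y
robot.goto([*h,150],[180,0,4.3]);robot.gripper_to(48)
s=robot.snapshot("scene")
print(robot.get_state()["time_s"]);q=proj(s,[600,-70,50])[0].astype(int)
cv2.imwrite("pics/j1.png",cv2.resize(s["img"][q[1]-50:q[1]+55,q[0]-75:q[0]+65],None,fx=5.5,fy=5.5,interpolation=2))
np.save("j1.npy",[q[0]-75,q[1]-50]);cv2.imwrite("pics/j1full.png",s["img"])
E
```

```text
[ 652.3 -103.8   45.4] [-3.1  3.4  8.7]
[ 652.3 -103.8   45.4] [-6.2  3.2 14.5]
[ 652.3 -103.8   45.3] [-9.4  4.5 20.7]
18.2333
```

View pics/j1.png

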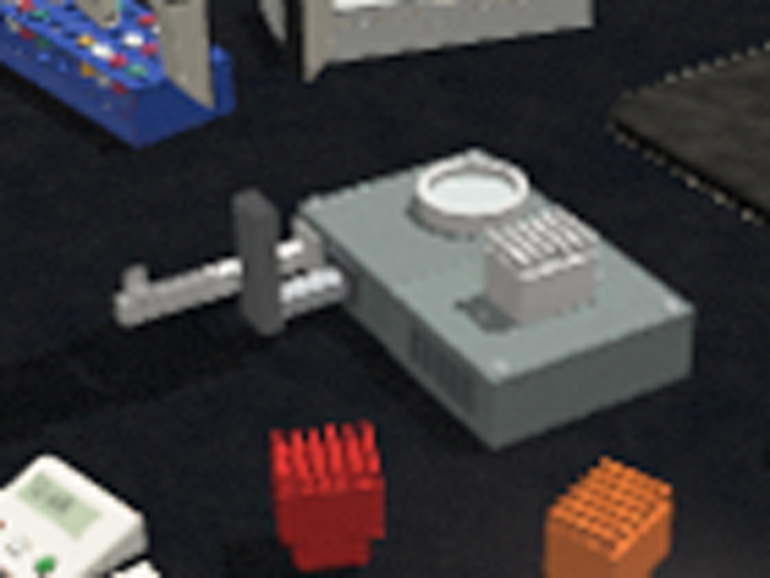

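The lamp's head sits flush on the box at (545,270); the flag is at (135,280) near the arm's end, and the handle is free. Gripping and pulling now.

```bash
python3 - <<'E'
from h import *
from workcell import robot
t=np.radians(4.3);X=np.array([np.cos(t),np.sin(t)]);Y=np.array([-X[1],X[0]]);b=np.array([648.2,-54.6])
g=lambda a,z:[*(b+a*X+45*Y),z]
def st(m):
    s=robot.get_state();d=s["tool_pos"][:2]-b;print(m,round(s["time_s"],2),"loc",np.round([d@X,d@Y],1),np.round(s["tool_pos"][2],1),np.round(s["ft_force"],1),round(s["opening"],1));return d@X
robot.move_linear(g(-109.5,44),feed=100);st("down")
robot.gripper_to(5);robot.wait(.2);x0=st("closed")
robot.move_linear(g(-150,44),feed=40);robot.wait(.2);st("p1")
robot.move_linear(g(-162,44),feed=30);robot.wait(.4);x=st("p2")
for n in("scene","top"):
    s=robot.snapshot(n);q=proj(s,g(-140,40))[0].astype(int);k=45
    cv2.imwrite(f"pics/k_{n}.png",s["img"])
    globals()[n]=cv2.resize(s["img"][q[1]-k:q[1]+k,q[0]-k:q[0]+k],(400,400),interpolation=2);print(n,q)
cv2.imwrite("pics/k.png",np.hstack([scene,top]))
E
```

```text
down 19.44 loc [-108.9   45. ] 44.6 [ 0.3  0.3 -0.1] 48.1
closed 20.28 loc [-109.8   44.9] 44.1 [-2.3 -0.7  4.6] 13.6
p1 21.64 loc [-148.5   44.9] 44.1 [ 6.2  0.6 -6.4] 13.4
p2 22.59 loc [-160.1   44.9] 44.1 [ 8.4  0.5 -8.2] 14.2
scene [217 182]
top [192 200]
```

View pics/k.png

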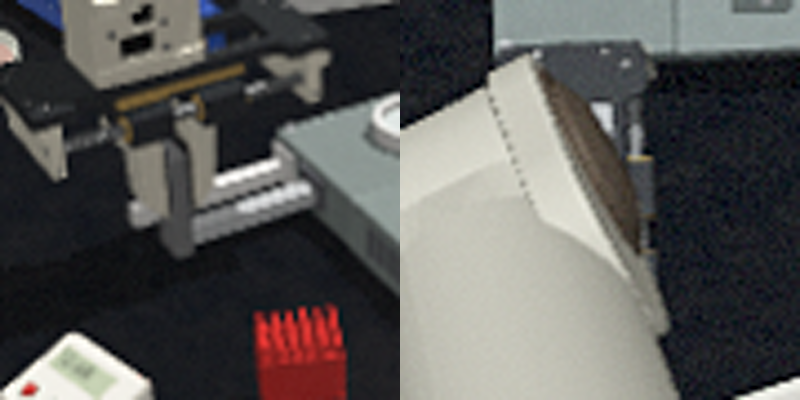

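The handle is held (14 mm opening, spring 8.4 N ≈ 50 mm of travel); flag and pointer are hidden behind the gripper in both views. I'll cross-check the flag position using the earlier unobstructed scene picture.

```bash
python3 - <<'E'
from h import *
from workcell import robot
t=np.radians(4.3);X=np.array([np.cos(t),np.sin(t)]);Y=np.array([-X[1],X[0]]);b=np.array([648.2,-54.6])
g=lambda a,y,z:[*(b+a*X+y*Y),z]
s=robot.snapshot("scene");o=np.load("j1.npy")
crop=lambda P:(proj(s,P)-o+.5)*5.5-.5
im=cv2.imread("pics/j1full.png")
big=cv2.resize(im[o[1]+38:o[1]+68,o[0]+15:o[0]+65],None,fx=14,fy=14,interpolation=2)
for a,col in((-158,(0,255,0)),(-163,(0,0,255)),(-168,(255,0,0))):
    L=((proj(s,[g(a,85,37),g(a,85,24),g(a,78,24)])-o-[15,38]+.5)*14).astype(int);print(a,L.tolist())
    cv2.polylines(big,[L],False,col,1)
L=((proj(s,[g(-174,85,24),g(-174,80,24),g(-174,80,14)])-o-[15,38]+.5)*14).astype(int);cv2.polylines(big,[L],False,(0,255,255),1)
L=((proj(s,[g(-117,58-26,84),g(-117,32,10),g(-103,32,10)])-o-[15,38]+.5)*14).astype(int);cv2.polylines(big,[L],False,(0,255,255),1)
cv2.imwrite("pics/m.png",big);print(big.shape)
E
```

```text
-158 [[156, 168], [162, 222], [176, 237]]
-163 [[134, 175], [140, 229], [154, 244]]
-168 [[112, 182], [118, 236], [132, 251]]
(420, 700, 3)
```

View pics/m.png

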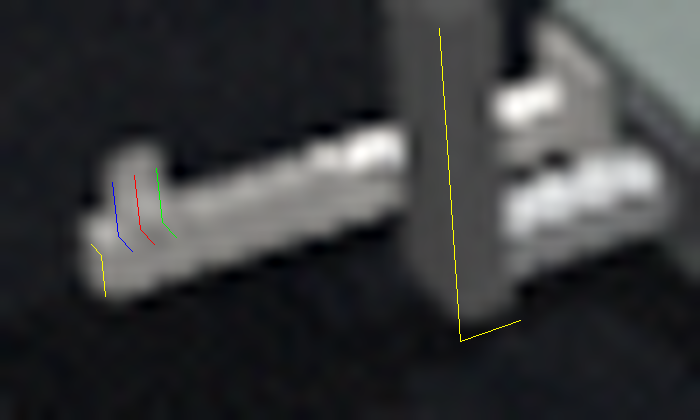

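The overlay puts the flag's middle at local x ≈ -163 (tooth at px 104–166, prediction 112–156), agreeing with the top view. The handle stands at -160.1, so I'll pull about 2 mm more and hand in.

```bash
python3 - <<'E'
from h import *
from workcell import robot
t=np.radians(4.3);X=np.array([np.cos(t),np.sin(t)]);Y=np.array([-X[1],X[0]]);b=np.array([648.2,-54.6])
robot.move_linear([*(b-164.3*X+45*Y),44],feed=15);robot.wait(1)
s=robot.get_state();d=s["tool_pos"][:2]-b;print(s["time_s"],d@X,d@Y,s["ft_force"],s["opening"])
im=robot.snapshot("scene")["img"]
robot.finish_job()
E
```

```text
24.0417 -162.36174391855982 44.904750685667665 [ 8.86481149 -0.19803505 -8.35685384] 14.18615986376225
the job is handed in; nothing more can be done
```

I plugged the lamp module into the socket and pulled the shutter handle out to the flag. I handed the job in at about 24 s with the gripper still holding the handle. No verdict was reported.

- **Lamp:** it went into the socket at the first try. Under a 21 N push it stopped at the expected depth, and the picture after release shows the head flush on the box.
- **Handle:** the fingers are closed on it (14.2 mm opening), pulling against about 8.9 N of spring force. It stands at -162.4 mm along the box's x, and I measured the flag's middle at -162.9 mm from the top camera and about -163 mm from the scene camera.
- **Not confirmed by eye:** the gripper hid both the pointer and the flag in the last pictures. The final alignment therefore rests on the earlier flag measurement and the arm's reported position. In the scene-camera check, the arm's end and the handle's edge were also drawn roughly 1 to 3 mm off the picture, within the 5 mm allowed.
- **Bystanders and flag:** I did no end check that the flag, canister, eyepiece and timer are where they started. Nothing in the forces or pictures suggested the robot touched them.

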